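# Clamp a gift carton in the closing fixture with the outer of two nested knobs

## Robot

A 6-joint arm with a two-finger parallel gripper is mounted at the origin on the work surface. World frame = base frame: x ahead of the robot, y to its left, z up, the work surface at z = 0. Lengths are in m, angles in rad, forces in N, time in s.
With the tool pointing down it reaches from about 0.3 to 0.775 m from the base axis. Payload 14.6 kg.
Tool frame: the origin (TCP) lies on the mounting face of the last link; the fingertips stand 199 mm ahead of it and the grasp point (between the pads) lies 180 mm ahead of it; z points along the fingers, y is the direction in which the jaws open and shut (so a half turn about z gives the same grasp; the last joint's range is limited). The gripper opens to 94 mm and grips with 3 to 60 N. Pads are 16 mm wide; open, the fingers measure 119 mm over their backs; the gripper's body (75 mm by 177 mm) begins 78 mm behind the grasp point.
Start: joints at [-1.375, 0.3, 1.521, -0, 1.321, -0.067], TCP at [0.143, -0.531, 0.405] pointing down, gripper open.
Joint ranges: [-3.03, 3.03], [-0.79, 2.21], [0.23, 2.52], [-1.04, 4.18], [0, 3.07], [-2.55, 2.55]. Speed limits (rad/s): [2.22, 2.22, 2.57, 3.14, 3.14, 3.14].

## Interface

Orientations are given as [roll, pitch, yaw] about the fixed x, y, z axes, in that order (R = Rz(yaw) Ry(pitch) Rx(roll)).
In Python, from station import sensors, vision, job gives the robot as it stands. The module is installed in compiled form; this text tells all that it offers.
- The arm moves only by the tool arm_command, never from a script. Its argument "plan" is one flat list of numbers, 5 for each row, row after row: the closure, from -1 (fully open) to 1 (shut), so that 0 is half open, then the shift along the world's x, y, z scaled (see below), then the turn about the world's z scaled (see below). A call has 1 to 20 rows; each row is the pose to reach, as a shift and turn from the pose commanded when the call began; what a row does not reach only later rows make up. The controller multiplies each number of a shift by 400 mm and each number of a turn by 120 degrees. A row lasts 1/10 s, in which the tool goes at most 50 mm and 8.59 degrees, less where a joint would pass 70% of its speed; a pose out of reach is approached as far as the arm can. A call with a number of a shift or a turn outside -1 to 1 is refused whole. A call with a gripper value outside its range is refused whole. The fingers move at their own pace and stop on an object; "newtons" is the grip in N (left out, the last holds). Time passes only in rows, so rows that repeat a pose let the fingers close. It gives the time, the measured TCP pose, the force and the opening at its end, in the units of the state.
- sensors.get_obs(): the state, without advancing time (a new reading comes with each control period).
- vision.camera(name): name is "scene" or "top" or "wrist"; returns the picture (420x560x3 uint8, blue, green, red); there is no depth.
- vision.camera_params(name): a dict with "intrinsics" (3x3 intrinsics, pixels), "rvec" (rotation vector, rad) and "tvec" (3), from world to camera coordinates, as OpenCV has them. Camera axes: x right, y down, z forward; pixel columns grow to the right and rows downward; lengths in m; the calibration is good to about 2 mm. A picture is of the moment at which its call begins: read the wrist's pose just before it. camera_params takes no time and is no camera call; for the wrist camera it gives the pose at the moment of the call.
- job.hand_in(): hands the job in, once; it reports no verdict.
Trained networks look in the newest picture that a camera, given by its name, has taken for a name from the list of things; names that differ only in an ending like _2 or _b are one class to them, and where a whole thing is asked for, a point or a joint stands for the part that bears it (a point fixed in the world has none). Each returns a list of dicts, best first, with "confidence" (0 to 1); they miss things now and then, are a little off and sometimes report something else, mostly with a low value. They report only what shows in the picture. A call takes as long as a camera call. They do not tell look-alikes from the thing itself.
- vision.search_frame(name, camera): "at" ([row, column] in pixels, amid what is visible of it).
- vision.silhouettes(name, camera): "mask" (420x560 bool, what is visible of it) and "at" ([row, column] in pixels, amid what is visible of it).
- vision.pinpoint(name, camera): "at" ([row, column] in pixels: a listed point, or the origin of a listed thing).
The state is a dict: "time_s": time; "qpos": joint angles; "joint_vel": joint speeds; "tau": joint torques, N m; "ee_pos": TCP position; "eef_rot": TCP orientation; "force": force on the tool from outside, world axes, zero at the start; "moment": the same for the moment, N m; "grip_width": finger opening in m.
Only numpy, scipy, OpenCV 4.12 (cv2) and the standard library are available. Lean on these libraries where they do the work, as an engineer would, in place of code of your own. Each camera call takes 0.05 s, during which the arm holds its last target.

## Task

Pick up the gable-top gift carton by its top tab and stand it upright on the closing fixture's plate, in the space between the jaw and the fence, with its ridge parallel to the jaw, and let go of it. Then turn only the outer of the two nested knobs clockwise until the jaw presses the carton firmly against the fence, without crushing it, and let go of the knob. Leave the inner knob as it is set, do not push the jaw by hand, and do not disturb the other things on the table.

Things in the scene. Friction and masses are not known exactly. Their poses are not given: they have to be found in the camera images.
- carton: the gable-top gift carton, rigid teal board, 140 to 260 g, the only one with a gable and a tab: body 70 (own x) x 56 (own y) x 48 high, gable roof from 48 mm at the long walls to 64 at the ridge, 98 high in all with its tab. Origin: centre of the underside; z up. Held firmly means 5 to 20 N of jaw pressure (aim at 10); above 25 N it is crushed. Sliding on the plate takes about 2 N.
- carton_tab (a point): grip point of the carton's tab, 87 mm above its underside, on its middle: the upright tab on the ridge is 12 thick (carton y) x 50 long (carton x), and reaches from the roof (64 mm above the underside) to 98 mm. Grasp it across the 12 mm; keep the fingertips at least 66 mm above the underside. Axes as the carton's.
- fixture: the closing fixture, fixed: aluminium plate 140 (own x) x 340 (own y), the carton stands on its top, 12 mm above the table. Gearbox with the knobs on its +y end (axis at own y +112 mm; 90 x 84, top at 57 mm); then, towards -y, the jaw, the space for the carton, the fence. Origin: centre of the plate's underside; z up.
- fence_side (a point): a point on the plate's top at the fixture's own y -57 mm. The fence, 100 long (fixture x), 42 high, its face square to the fixture's y, is set by hand before each start: its face lies up to 5 mm to either side of this point and is not reported, so the clamping must be felt. Free space between pad and fence at the start: 67 to 82 mm.
- jaw: the jaw: carriage with a spring-backed rubber pad, 74 wide (fixture x), top 39 mm above the plate. Origin: mid-width on the pad's front face (pad at rest) at plate top height; axes as the fixture's. It closes along own -y, 15 mm per radian of the outer knob. Once the carton rests on the fence the pad yields 1 mm per 4 N, 8 mm at most. Do not push it directly with the robot (8 N at most).
- outer_grip (a point): centre of the outer knob, a black ring-shaped knob 56 mm in diameter, 24 high, on its upright axis at mid-height (72 mm above the table). Its rim can be gripped at any angle from above; 3 mm of air below it, above the gearbox. Clockwise from above closes the jaw. It starts 0 to 0.3 rad into its 2.6 rad travel; 0.8 to 2.0 rad of turning reaches a good hold, so it may need regrasping.
- outer_rim (a point): a point on the outer knob's top edge, by its white line, 28 mm from the axis; it turns with the knob. The knob is stiff: 0.35 N m of friction either way (it stays where it is left), plus 0.015 N m per newton of jaw pressure while tightening (0.15 more at 10 N). In a pause friction may shift the held moment, but its gain with pressure still shows. A squeeze of 25 to 40 N on the rim carries this.
- inner_mark (a point): pointer end of the inner knob, a small plain metal knob 24 mm in diameter on the same axis above the outer one, from 84 to 106 mm above the table; this point is on its top, 11 mm from the axis. It turns at a touch and must stay as it is set: this point must not move by more than 2 mm.
- flat_box: bystander: flat teal gift box 85 x 60 x 34, near the carton, at times in its place; origin: centre of the underside
- long_box: bystander: long teal gift box 150 x 50 x 28; origin: centre of the underside
- tape_roll: bystander: upright cardboard ring 90 in diameter, 48 high; origin: centre of the underside
- glue_jar: bystander: jar 60 in diameter, 85 high; origin: centre of the underside
- pen_cup: bystander: steel cup 72 in diameter, 85 high; origin: centre of the underside
- glue_brush: bystander: brush 170 long lying on the table; origin: middle of its underside
Mind the look-alikes: they are no part of the job. Leave any pink or purple look-alike of the carton alone.

How it is judged:
On the way, in this order (a step that is already met when the one before it is completed fails the run):
1. the carton stands upright on the plate between jaw and fence, ridge parallel to the jaw, let go and not yet clamped (z of carton in the frame of fixture between 0.008 and 0.016 m and y of carton in the frame of jaw between -0.06 and -0.024 m and x of carton in the frame of fixture between -0.025 and 0.025 m and angle between carton's own z axis and vertical below 0.06 rad and angle between the x axis of carton and the x axis of fixture, either way round below 0.25 rad and contact force between the fingers and carton below 0.2 N), for 0.2 s.
2. the jaw presses the carton with more than 5 N, by the outer knob alone (contact force between jaw and carton above 5 N and contact force between each of the arm, the fingers and carton below 0.2 N and contact force between the fingers and jaw below 0.2 N), for 0.2 s.
At the end, for the whole second after the job is handed in: The carton stands upright (within 0.06 rad) on the fixture's plate, centred along the jaw within 25 mm, its ridge parallel to the jaw within 0.06 rad, at rest and pressed against the fence by the jaw with 5 to 20 N; the inner knob's mark is within 2 mm of where it was (contact force between jaw and carton between 5 and 20 N and z of carton in the frame of fixture between 0.008 and 0.016 m and x of carton in the frame of fixture between -0.025 and 0.025 m and angle between carton's own z axis and vertical below 0.06 rad and angle between the x axis of carton and the x axis of fixture, either way round below 0.06 rad and distance of inner_mark from where it was at the start of the episode below 0.002 m and linear speed of carton below 0.01 m/s); the robot touches nothing.
It fails at once if the carton is crushed: more than 25 N from the jaw (contact force between jaw and carton above 25 N).
It fails at once if the inner knob is turned: its mark moves more than 2 mm (distance of inner_mark from where it was at the start of the episode above 0.002 m).
It fails at once if the robot pushes the jaw directly with more than 8 N (contact force between any of the fingers, the arm and jaw above 8 N).
It fails at once if a bystander is moved more than 20 mm (distance of any of flat_box, long_box, tape_roll, glue_jar, pen_cup, glue_brush from where it was at the start of the episode above 0.02 m).
It also fails if it takes over 72 s, if anything falls off the work surface, if the arm or the gripper's body presses on something with over 40 N, if the wrist force passes 120 N, or if a joint passes its speed limit or range.

## Working session

There is one attempt and no reset: what is moved stays moved. The work goes in short steps, Python scripts to look and compute and a tool call to move; the robot and the scene stay as the last step left them, time stands still between calls to the robot, and variables do not carry over. Pictures are saved under pics/ and viewed, and the job is handed in when it is done.

Besides the shell and the picture viewer there is one more tool, called after "Call:" in YAML: its name, and indented under it one key for each argument. arm_command: Moves the arm, as the interface text tells. Its arguments: {"type":"object","properties":{"plan":{"type":"array"},"newtons":{"type":"number"}},"required":["plan"]}

```bash
ls; mkdir -p pics; cat > h.py <<'E'
import numpy as np, cv2
from station import sensors, vision, job
def snap(cam,fn):
    im=vision.camera(cam); cv2.imwrite('pics/'+fn,im); return im
def P(cam):
    p=vision.camera_params(cam); K=np.array(p['intrinsics'],float); R=cv2.Rodrigues(np.array(p['rvec'],float))[0]; t=np.array(p['tvec'],float).ravel(); return K,R,t
def ray(cam,rc,z):
    K,R,t=P(cam); d=R.T@np.linalg.solve(K,[rc[1],rc[0],1.0]); c=-R.T@t; return c+d*(z-c[2])/d[2]
def proj(cam,X):
    K,R,t=P(cam); v=K@(R@np.asarray(X,float)+t); return np.array([v[1]/v[2],v[0]/v[2]])
E
python3 - <<'E'
from h import *
np.set_printoptions(precision=4,suppress=True)
o=sensors.get_obs(); print(o)
for c in('top','scene'):
    snap(c,c+'0.png')
    K,R,t=P(c); print(c,K.tolist(),-R.T@t)
for n in ['carton','carton_tab','fixture','fence_side','jaw','outer_grip','outer_rim','inner_mark','flat_box','glue_jar','pen_cup']:
    for c in ('top','scene'):
        r=vision.pinpoint(n,c); print(n,c,[(np.round(x['at'],1).tolist(),round(x['confidence'],2)) for x in r[:4]])
print(sensors.get_obs()['time_s'])
E
```

```text
pics
{'time_s': 0.0, 'qpos': array([-1.3746,  0.3005,  1.5216,  0.    ,  1.3207, -0.0666]), 'joint_vel': array([ 0.0001,  0.0005,  0.0012, -0.0009,  0.0011, -0.0009]), 'tau': array([  0.0013, -53.1804, -35.2738,   0.0708,   0.0244,  -0.0001]), 'ee_pos': array([ 0.1429, -0.5311,  0.4041]), 'eef_rot': array([-3.1404, -0.0001,  0.2628]), 'force': array([-0.0349,  0.5938, -0.318 ]), 'moment': array([ 0.0132,  0.0102, -0.032 ]), 'grip_width': 0.09389235684713206}
top [[484.90977715238733, 0.0, 281.29412581066333], [0.0, 484.90977715238733, 211.72379823568704], [0.0, 0.0, 1.0]] [ 0.4351 -0.0325  1.2953]
scene [[470.12892374170326, 0.0, 283.5319810471701], [0.0, 470.12892374170326, 207.2585830967588], [0.0, 0.0, 1.0]] [1.4293 0.2127 0.6874]
carton top [([244.5, 147.6], 0.9), ([291.0, 159.5], 0.64), ([211.8, 288.4], 0.63), ([246.8, 191.2], 0.57)]
carton scene [([236.9, 380.9], 0.93), ([222.1, 417.3], 0.73), ([250.9, 427.0], 0.6)]
carton_tab top [([291.5, 150.2], 0.88), ([247.5, 184.5], 0.73), ([279.6, 416.1], 0.67), ([242.1, 136.0], 0.59)]
carton_tab scene [([238.1, 244.5], 0.72), ([209.0, 3
[... 210 characters left out ...]
], 0.89)]
jaw top [([216.0, 285.2], 0.6)]
jaw scene [([240.8, 271.3], 0.9), ([244.1, 266.4], 0.34)]
outer_grip top [([216.0, 244.6], 0.55)]
outer_grip scene [([220.5, 315.9], 0.91)]
outer_rim top [([226.1, 246.5], 0.75), ([216.6, 283.1], 0.52)]
outer_rim scene [([212.4, 314.1], 0.84), ([221.8, 315.3], 0.43)]
inner_mark top [([215.7, 246.8], 0.4)]
inner_mark scene [([287.3, 393.7], 0.71), ([205.5, 321.3], 0.49)]
flat_box top [([194.4, 172.4], 0.92)]
flat_box scene [([286.9, 393.5], 0.96), ([210.4, 316.4], 0.65)]
glue_jar top []
glue_jar scene [([212.8, 150.2], 0.66)]
pen_cup top [([141.5, 376.7], 0.94), ([222.9, 413.7], 0.74)]
pen_cup scene [([271.4, 136.7], 0.82), ([235.7, 244.1], 0.21)]
1.2
```

View pics/top0.png

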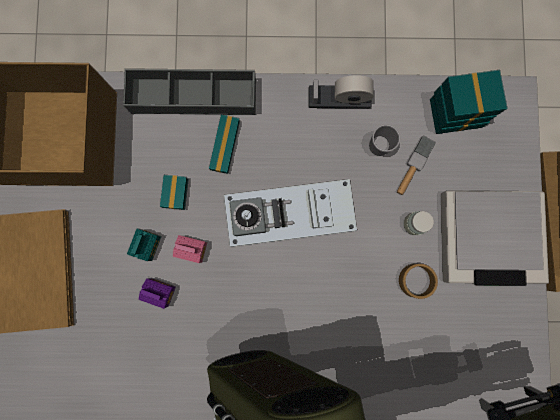

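View pics/scene0.png

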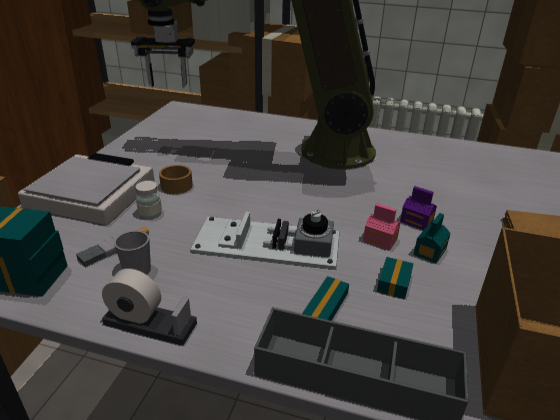

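```bash
python3 - <<'E'
import cv2
a=cv2.imread('pics/top0.png')[170:330,100:330]; cv2.imwrite('pics/top0c.png',cv2.resize(a,(800,556),interpolation=cv2.INTER_CUBIC))
a=cv2.imread('pics/scene0.png')[160:320,200:460]; cv2.imwrite('pics/scene0c.png',cv2.resize(a,(800,492),interpolation=cv2.INTER_CUBIC))
E
```

```text
(no output)
```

View pics/top0c.png

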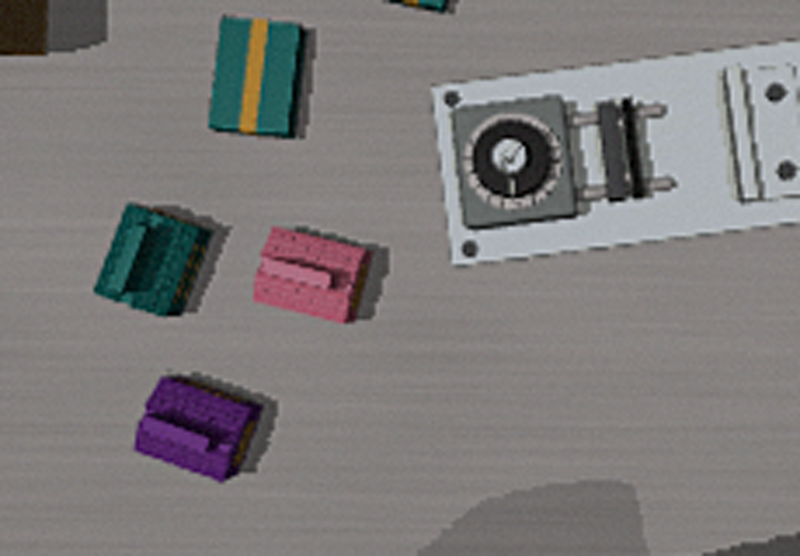

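View pics/scene0c.png

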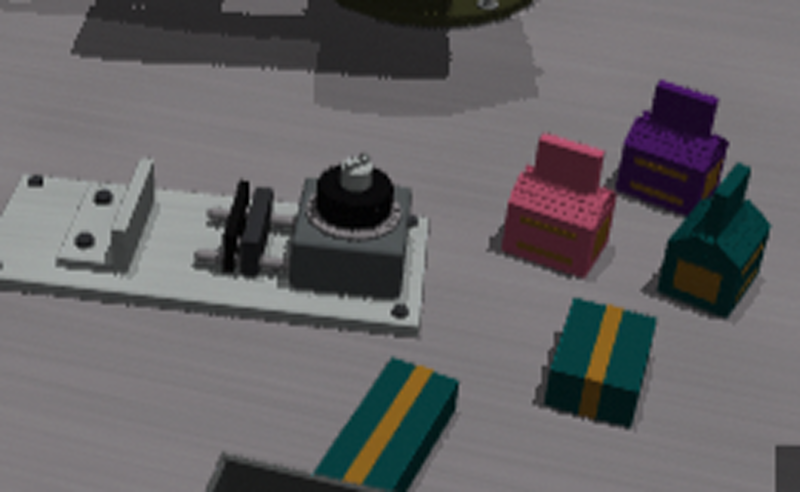

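Candidates in the top view are the teal gable carton (244,143), the pink one (249,190), the purple one (292,157) and the teal flat box (192,174). Only the object at (244,143) is teal with a gable and tab, so I choose that one. Next I fit its pose and the fixture's.

```bash
cat > fit.py <<'E'
from h import *
from scipy.optimize import minimize
np.set_printoptions(precision=4,suppress=True)
def Rz(a): return np.array([[np.cos(a),-np.sin(a),0],[np.sin(a),np.cos(a),0],[0,0,1]])
body=np.array([[sx*.035,sy*.028,z] for sx in(-1,1) for sy in(-1,1) for z in(0,.048)]+[[sx*.035,0,.064] for sx in(-1,1)])
tab=np.array([[sx*.025,sy*.006,z] for sx in(-1,1) for sy in(-1,1) for z in(.060,.098)])
def pr(cp,X):
    K,R,t=cp; v=(K@(R@X.T+t[:,None])); return (v[:2]/v[2]).T
S=4
def render(cp,parts,p,roi):
    r0,r1,c0,c1=roi; m=np.zeros(((r1-r0)*S,(c1-c0)*S),np.uint8)
    for q in parts:
        X=q@Rz(p[2]).T+[p[0],p[1],p[3] if len(p)>3 else 0]
        uv=(pr(cp,X)-[c0,r0]+.5)*S-.5
        cv2.fillConvexPoly(m,np.round(cv2.convexHull(uv.astype(np.float32))*16).astype(np.int32),1,cv2.LINE_8,4)
    return m
def fit(parts,obs,p0,step=(.006,.006,.15)):
    def cost(p):
        return sum((render(cp,parts,p,roi)!=mk).sum()/mk.sum() for cp,mk,roi in obs)
    best=None
    for d in (0,.2,-.2):
        q=np.array(p0,float); q[2]+=d
        sim=np.vstack([q]+[q+np.eye(3)[i]*step[i] for i in range(3)])
        r=minimize(cost,q,method='Nelder-Mead',options=dict(initial_simplex=sim,xatol=1e-5,fatol=1e-5,maxiter=400))
        if best is None or r.fun<best.fun: best=r
    return best.x,best.fun
def teal(im,roi):
    r0,r1,c0,c1=roi; a=im[r0:r1,c0:c1].astype(int)
    a=cv2.resize(a.astype(np.uint8),None,fx=S,fy=S,interpolation=cv2.INTER_LINEAR).astype(int)
    b,g,r=a[...,0],a[...,1],a[...,2]
    m=((g-r>12)).astype(np.uint8)
    m=cv2.morphologyEx(cv2.copyMakeBorder(m,40,40,40,40,cv2.BORDER_CONSTANT),cv2.MORPH_CLOSE,np.ones((25,25)))[40:-40,40:-40]
    n,l,s,_=cv2.connectedComponentsWithStats(m); k=1+np.argmax(s[1:,4]); return (l==k).astype(np.uint8)
E
cat > a.py <<'E'
from fit import *
obs=[]
for c,roi,fn in(('top',(220,270,118,168),'top0.png'),('scene',(205,265,407,457),'scene0.png')):
    im=cv2.imread('pics/'+fn); m=teal(im,roi); obs.append((P(c),m,roi))
    cv2.imwrite(f'pics/m_{c}.png',m*255)
p0=ray('top',(246,143),.03); p0[2]=1.2
for o in (obs,obs[:1],obs[1:]):
    for y0 in (1.2,-.3): print(*fit([body,tab],o,[p0[0],p0[1],y0]))
# fixture corners: plate white
im=cv2.imread('pics/top0.png'); g=im.min(2)
m=(g>150).astype(np.uint8); n,l,s,ce=cv2.connectedComponentsWithStats(m[170:255,215:365])
k=1+np.argmax(s[1:,4]); mm=(l==k).astype(np.uint8); h=cv2.convexHull(np.argwhere(mm)[:,::-1].astype(np.int32))
rc=cv2.minAreaRect(h); b=cv2.boxPoints(rc)+[215,170]; print('rect',rc,b)
for q in b: print(ray('top',(q[1],q[0]),.012))
E
python3 a.py
```

```text
[0.4715 0.3125 1.4982] 0.919647154942267
[ 0.4716  0.3132 -0.3015] 0.41990588292675857
[0.4714 0.3168 0.8964] 0.3544529716223452
[ 0.4734  0.316  -0.3157] 0.07504908084954488
[0.4725 0.3141 1.4352] 0.5084198226682246
[ 0.467   0.3133 -0.3097] 0.22908790982198088
rect ((74.9615478515625, 42.19230651855469), (51.72248458862305, 127.3836669921875), 82.87498474121094) [[223.5539 194.4308]
 [349.9539 178.6308]
 [356.3692 229.9538]
 [229.9692 245.7538]]
[0.6089 0.1112 0.012 ]
[ 0.6548 -0.2265  0.012 ]
[ 0.5172 -0.2427  0.012 ]
[0.4725 0.0916 0.012 ]
```

```bash
cat > b.py <<'E'
from fit import *
ims={c:cv2.resize(cv2.imread(f'pics/{c}0.png'),None,fx=5,fy=5,interpolation=cv2.INTER_CUBIC) for c in('top','scene')}
p=[.4725,.3150,-.31]; f=np.array([.5634,-.0666,.135])
plate=np.array([[sx*.07,sy*.17,.012] for sx,sy in((-1,-1),(1,-1),(1,1),(-1,1))])
th=np.linspace(0,6.28,40); ring=np.c_[.028*np.cos(th),.112+.028*np.sin(th),0*th+.084]
gb=np.array([[sx*.045,.112+sy*.042,.057] for sx,sy in((-1,-1),(1,-1),(1,1),(-1,1))])
out=[]
for c,(r0,r1,c0,c1) in (('top',(170,270,110,360)),('scene',(180,280,185,460))):
    im=ims[c]
    def L(X,col): cv2.polylines(im,[np.round((pr(P(c),X)+.5)*5-.5).astype(int)],True,col,1)
    for q in(body,tab):
        X=q@Rz(p[2]).T+[p[0],p[1],0]; h=cv2.convexHull(pr(P(c),X).astype(np.float32))[:,0]
        cv2.polylines(im,[np.round((h+.5)*5-.5).astype(int)],True,(0,0,255),1)
    for q in(plate,ring,gb): L(q@Rz(f[2]).T+[f[0],f[1],0],(0,0,255))
    a=im[r0*5:r1*5,c0*5:c1*5]; out.append(cv2.resize(a,(800,int(800*a.shape[0]/a.shape[1])),interpolation=cv2.INTER_AREA))
cv2.imwrite('pics/ov1.png',np.vstack(out)[:600])
E
python3 b.py
```

```text
(no output)
```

View pics/ov1.png

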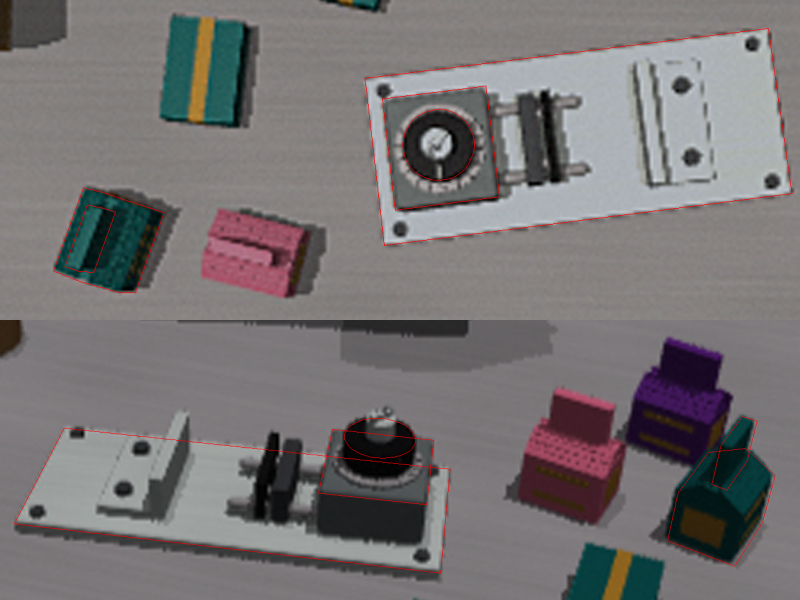

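View pics/m_scene.png

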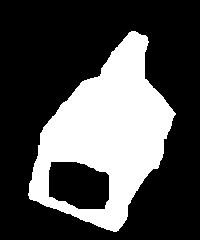

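Call:
arm_command:
  plan: [-0.1,0.65,1.0,0,1.0,-0.1,0.65,1.0,0,1.0,-0.1,0.65,1.0,0,1.0,-0.1,0.65,1.0,0,1.0,-0.1,0.65,1.0,0,1.0,-0.1,0.65,1.0,0,1.0,-0.1,0.65,1.0,0,1.0,-0.1,0.65,1.0,0,1.0,-0.1,0.65,1.0,0,1.0,-0.1,0.65,1.0,0,1.0,-0.1,0.65,1.0,0,1.0,-0.1,0.65,1.0,0,1.0,-0.1,0.65,1.0,0,1.0,-0.1,0.65,1.0,0,1.0]
  newtons: 20

```text
time_s: 2.6
ee_pos: [0.4029, -0.131, 0.4047]
eef_rot: [3.142, 0.0, 2.364]
force: [-0.2, -0.7, -0.8]
grip_width: 0.0515
```

Call:
arm_command:
  plan: [-0.1,0.174,1.0,0,0.223,-0.1,0.174,1.0,0,0.223,-0.1,0.174,1.0,0,0.223,-0.1,0.174,1.0,0,0.223,-0.1,0.174,1.0,0,0.223,-0.1,0.174,1.0,0,0.223,-0.1,0.174,1.0,0,0.223,-0.1,0.174,1.0,0,0.223,-0.1,0.174,1.0,0,0.223,-0.1,0.174,1.0,0,0.223]

```text
time_s: 3.6
ee_pos: [0.4723, 0.2697, 0.4041]
eef_rot: [-3.141, -0.001, 2.826]
force: [0.6, -1.2, -0.1]
grip_width: 0.0522
```

```bash
python3 - <<'E'
from fit import *
o=sensors.get_obs(); print(o['ee_pos'],o['eef_rot'],o['qpos'])
im=snap('wrist','w1.png'); c='wrist'; cp=P(c); print(-cp[1].T@cp[2], cp[0][0,0])
for h,y in ((body,0),(tab,0)):
    X=h@Rz(-.31).T+[.4725,.315,0]; u=cv2.convexHull(pr(cp,X).astype(np.float32))[:,0]; cv2.polylines(im,[np.round(u).astype(int)],True,(0,0,255),1)
cv2.imwrite('pics/w1o.png',im)
E
```

```text
[0.4723 0.2697 0.4041] [-3.1408 -0.0006  2.8263] [ 0.4516  0.287   1.5389 -0.0001  1.3166 -0.8039]
[0.4009 0.2922 0.3829] 298.56956338765053
```

View pics/w1o.png

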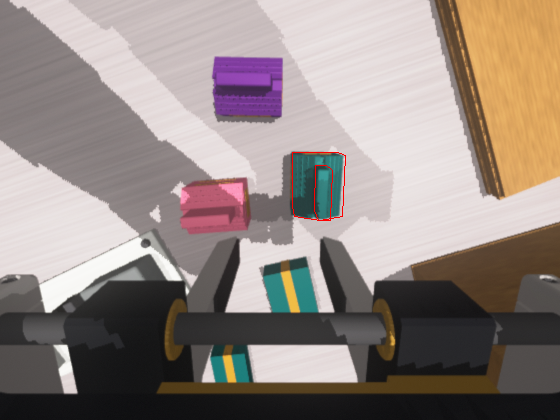

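The wrist view shows the teal gable carton at about (185,318), and the fitted outline lies on it. Pink is at (205,215), purple at (87,248) and the flat box at (290,290). Going to grasp.

Call:
arm_command:
  plan: [-0.1,0.0,0.113,-0.08,0.002,-0.1,0.0,0.113,-0.16,0.002,-0.1,0.0,0.113,-0.24,0.002,-0.1,0.0,0.113,-0.3,0.002,-0.1,0.0,0.113,-0.34,0.002,-0.1,0.0,0.113,-0.34,0.002,1,0.0,0.113,-0.34,0.002,1,0.0,0.113,-0.34,0.002,1,0.0,0.113,-0.34,0.002,1,0.0,0.113,-0.34,0.002,1,0.0,0.113,-0.34,0.002]
  newtons: 25

```text
time_s: 4.75
ee_pos: [0.4725, 0.3141, 0.269]
eef_rot: [3.141, 0.0, 2.828]
force: [0.5, 0.2, -0.1]
grip_width: 0.0155
```

```bash
python3 - <<'E'
from fit import *
im=snap('wrist','w2.png')
o=sensors.get_obs(); print(o['ee_pos'],o['eef_rot'],o['force'],o['grip_width'])
E
```

```text
[0.4724 0.3141 0.2688] [3.1415 0.0002 2.8285] [-0.4151  0.4506 -1.4981] 0.01176876391989606
```

View pics/w2.png

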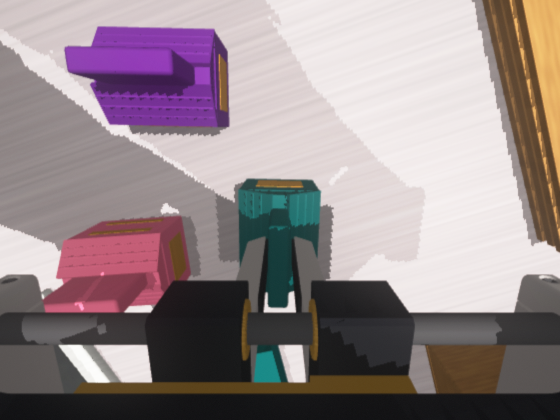

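```bash
python3 - <<'E'
from fit import *
f=np.array([.5634,-.0666,.135])
def fx(w): return Rz(f[2]).T@(np.array(w)-[f[0],f[1],0])
for n,c,rc,z in [('jaw','top',(216,285.2),.012),('jaw','scene',(240.8,271.3),.012),('fence','top',(209.4,312.7),.012),('fence','scene',(237.5,241.6),.012),('grip','top',(216,244.6),.072),('grip','scene',(220.5,315.9),.072)]:
    print(n,c,fx(ray(c,rc,z)))
for c,(r0,r1,c0,c1) in (('top',(180,240,260,340)),('scene',(205,265,225,305))):
    im=cv2.resize(cv2.imread(f'pics/{c}0.png')[r0:r1,c0:c1],None,fx=10,fy=10,interpolation=cv2.INTER_CUBIC)
    def L(X,col):
        X=np.array(X)@Rz(f[2]).T+[f[0],f[1],0]
        cv2.polylines(im,[np.round((pr(P(c),X)-[c0,r0]+.5)*10).astype(int)],False,col,1)
    for y,col in((-.052,(0,255,0)),(-.057,(255,0,0)),(-.062,(0,0,255))):
        L([[-.05,y,.012],[-.05,y,.054],[.05,y,.054],[.05,y,.012],[-.05,y,.012]],col)
    for y,col in((.014,(0,255,0)),(.019,(255,0,0)),(.024,(0,0,255))):
        L([[-.037,y,.012],[-.037,y,.051],[.037,y,.051],[.037,y,.012],[-.037,y,.012]],col)
    cv2.imwrite(f'pics/ov2_{c}.png',im)
E
```

```text
jaw top [-0.0089  0.0143  0.012 ]
jaw scene [0.0009 0.011  0.012 ]
fence top [-0.0006 -0.0606  0.012 ]
fence scene [ 0.001  -0.0619  0.012 ]
grip top [-0.0013  0.118   0.072 ]
grip scene [-0.0167  0.113   0.072 ]
```

View pics/ov2_top.png

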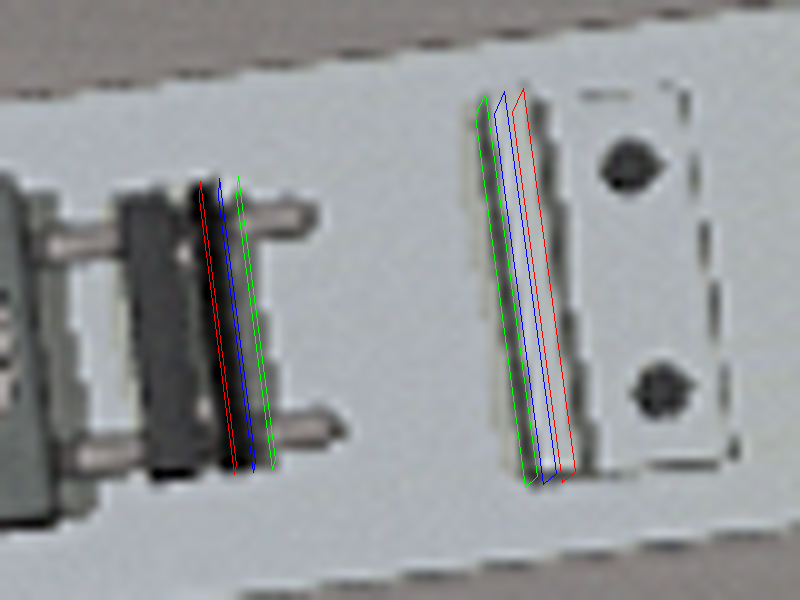

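View pics/ov2_scene.png

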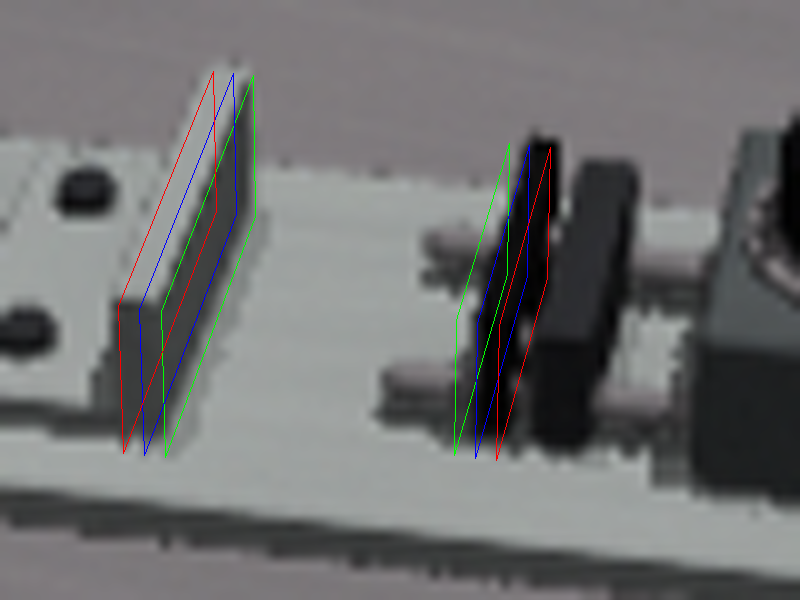

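Call:
arm_command:
  plan: [1,0,0,0.06,0,1,0,0,0.16,0,1,0,0,0.28,0,1,0,0,0.4,0,1,0.233,-0.994,0.4,0.214,1,0.233,-0.994,0.4,0.214,1,0.233,-0.994,0.4,0.214,1,0.233,-0.994,0.4,0.214,1,0.233,-0.994,0.4,0.214,1,0.233,-0.994,0.4,0.214,1,0.233,-0.994,0.4,0.214,1,0.233,-0.994,0.4,0.214,1,0.233,-0.994,0.4,0.214,1,0.233,-0.994,0.4,0.214,1,0.233,-0.994,0.4,0.214,1,0.233,-0.994,0.4,0.214]
  newtons: 35

```text
time_s: 6.4
ee_pos: [0.5656, -0.0824, 0.4286]
eef_rot: [3.141, -0.0, -3.005]
force: [0.9, 0.2, -2.2]
grip_width: 0.0119
```

```bash
cat > ov.py <<'E'
from fit import *
import sys
def ov(cam,fn,f,cart=None,extra=()):
    im=snap(cam,fn); cp=P(cam)
    def L(X,col):
        X=np.array(X)@Rz(f[2]).T+[f[0],f[1],0]
        cv2.polylines(im,[np.round(pr(cp,X)).astype(int)],False,col,1)
    for y,col in((-.053,(0,255,0)),):
        L([[-.05,y,.012],[-.05,y,.054],[.05,y,.054],[.05,y,.012],[-.05,y,.012]],col)
    for y,col in((.019,(255,0,0)),):
        L([[-.037,y,.012],[-.037,y,.051],[.037,y,.051],[.037,y,.012],[-.037,y,.012]],col)
    L([[-.07,-.17,.012],[.07,-.17,.012],[.07,.17,.012],[-.07,.17,.012],[-.07,-.17,.012]],(0,0,255))
    th=np.linspace(0,6.29,40); L(np.c_[.028*np.cos(th),.112+.028*np.sin(th),0*th+.084],(0,0,255))
    if cart is not None:
        for h in(body,tab):
            X=h@Rz(cart[2]).T+[cart[0],cart[1],cart[3]]; u=cv2.convexHull(pr(cp,X).astype(np.float32))[:,0]; cv2.polylines(im,[np.round(u).astype(int)],True,(0,0,255),1)
    cv2.imwrite('pics/'+fn,im)
    return im
E
python3 - <<'E'
from ov import *
o=sensors.get_obs(); print(o['ee_pos'],o['eef_rot'],o['force'],o['grip_width'],o['qpos'])
e=o['ee_pos']
ov('wrist','w3.png',[.5634,-.0666,.135],[e[0],e[1],o['eef_rot'][2],e[2]-.2688])
a=ov('scene','s3.png',[.5634,-.0666,.135],[e[0],e[1],o['eef_rot'][2],e[2]-.2688])
cv2.imwrite('pics/s3c.png',cv2.resize(a[120:280,180:400],(800,580)))
E
```

```text
[ 0.5656 -0.0824  0.4286] [ 3.1414 -0.0001 -3.0053] [ 0.8726  0.2076 -2.1533] 0.011943324422237419 [-0.2087  0.3312  1.424   0.0002  1.3866 -1.9158]
```

View pics/w3.png

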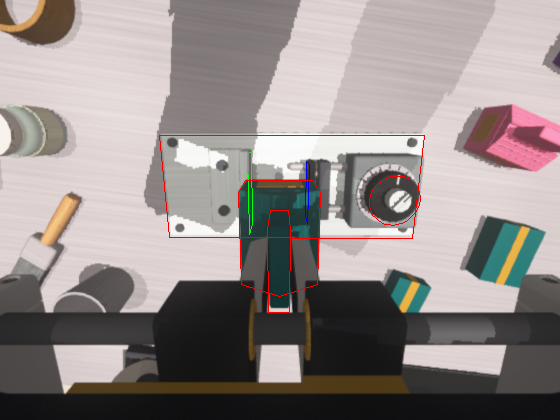

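View pics/s3c.png

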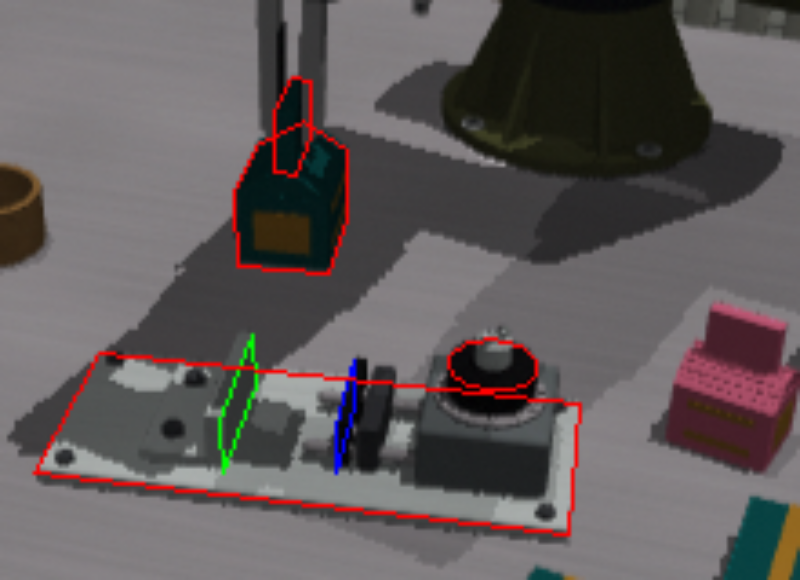

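Call:
arm_command:
  plan: [1,0,-0.002,-0.1,0,1,0,-0.002,-0.2,0,1,0,-0.002,-0.28,0,1,0,-0.002,-0.33,0,1,0,-0.002,-0.35,0,1,0,-0.002,-0.36,0,1,0,-0.002,-0.367,0,1,0,-0.002,-0.367,0,1,0,-0.002,-0.367,0]

```text
time_s: 7.4
ee_pos: [0.5658, -0.0843, 0.2827]
eef_rot: [-3.141, 0.001, -3.006]
force: [-0.3, 0.7, -2.1]
grip_width: 0.0118
```

```bash
python3 - <<'E'
from ov import *
o=sensors.get_obs(); print(o['ee_pos'],o['eef_rot'],o['force'],o['moment'],o['grip_width'])
e=o['ee_pos']
ov('wrist','w4.png',[.5634,-.0666,.135],[e[0],e[1],o['eef_rot'][2],e[2]-.2688])
a=ov('scene','s4.png',[.5634,-.0666,.135])
cv2.imwrite('pics/s4c.png',cv2.resize(a[170:280,180:360],(800,490)))
E
```

```text
[ 0.5658 -0.0843  0.2827] [-3.1411  0.0013 -3.0065] [-0.3296  0.6734 -2.0869] [ 0.0476 -0.1355  0.0319] 0.011760060786496374
```

View pics/w4.png

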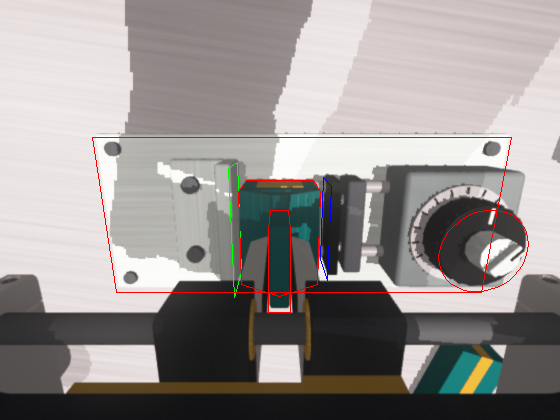

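View pics/s4c.png

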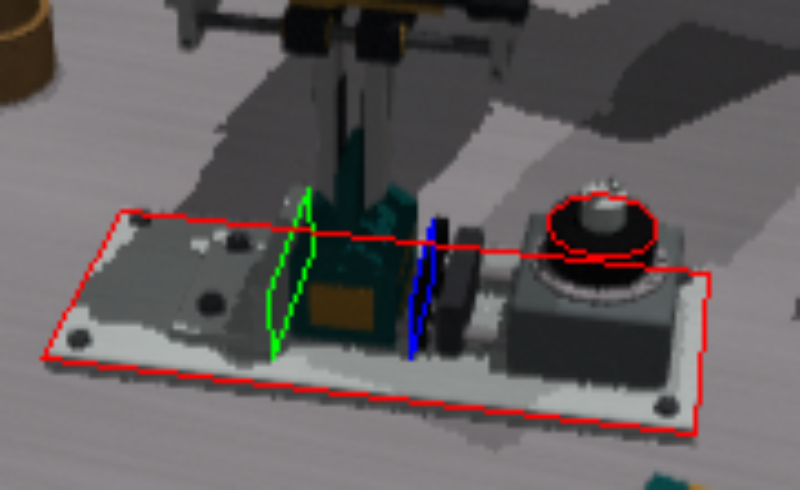

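Call:
arm_command:
  plan: [1,0,0.001,-0.003,0,1,0,0.001,-0.004,0,1,0,0.001,-0.004,0,0.3,0,0.001,-0.004,0,0.2,0,0.001,-0.004,0,0.2,0,0.001,-0.004,0,0.2,0,0.001,-0.004,0,0.2,0,0.001,-0.004,0,0.1,0,0.001,0.04,0,0,0,0.001,0.12,0,0,0,0.001,0.24,0,0,0,0.001,0.3,0,0,0,0.001,0.3,0]

```text
time_s: 8.8
ee_pos: [0.5657, -0.0839, 0.4057]
eef_rot: [-3.139, 0.006, -3.006]
force: [0.0, 0.0, -0.7]
grip_width: 0.0467
```

```bash
python3 - <<'E'
from ov import *
f=[.5634,-.0666,.135]
o=sensors.get_obs(); print(o['ee_pos'],o['eef_rot'],o['force'],o['moment'],o['grip_width'])
ov('wrist','w5.png',f,[.5658,-.0840,.135,.012])
a=ov('scene','s5.png',f,[.5658,-.0840,.135,.012])
cv2.imwrite('pics/s5c.png',cv2.resize(a[170:280,180:360],(800,490)))
E
```

```text
[ 0.5657 -0.0839  0.4057] [-3.1394  0.0059 -3.0065] [ 0.0105  0.0189 -0.6682] [ 0.0506 -0.1386  0.0227] 0.046743784757154384
```

View pics/w5.png

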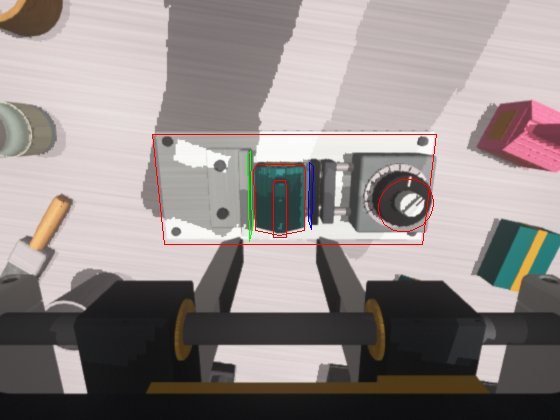

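View pics/s5c.png

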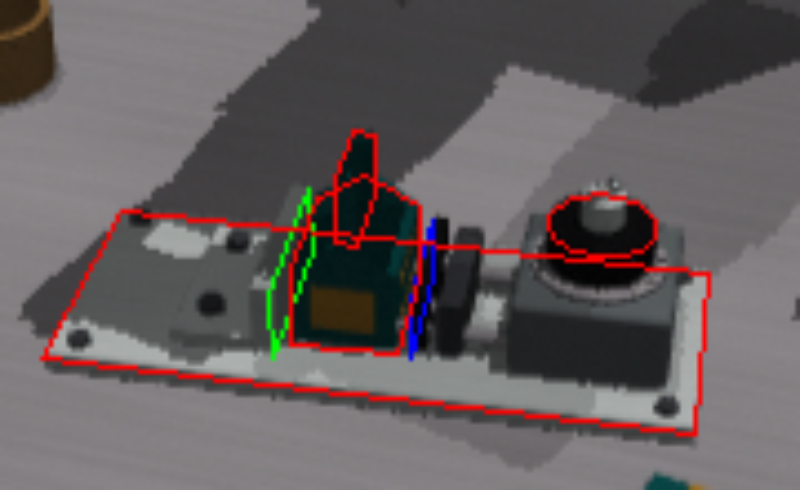

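Call:
arm_command:
  plan: [-0.6,-0.0435,0.321,0,0,-0.6,-0.0435,0.321,0,0,-0.6,-0.0435,0.321,0,0,-0.6,-0.0435,0.321,0,0,-0.6,-0.0435,0.321,0,0]

```text
time_s: 9.4
ee_pos: [0.5483, 0.0447, 0.4006]
eef_rot: [3.142, -0.002, -3.005]
force: [0.3, -1.0, 0.3]
grip_width: 0.0746
```

```bash
python3 - <<'E'
from ov import *
f=[.5634,-.0666,.135]
o=sensors.get_obs(); print(o['ee_pos'],o['eef_rot'],o['force'],o['moment'],o['grip_width'],o['qpos'])
im=vision.camera('wrist'); cv2.imwrite('pics/w6.png',im); cp=P('wrist')
for n in('outer_grip','outer_rim','inner_mark'):
    r=vision.pinpoint(n,'wrist'); print(n,[(np.round(x['at'],1).tolist(),round(x['confidence'],2)) for x in r[:3]],ray('wrist',r[0]['at'],{'outer_grip':.072,'outer_rim':.084,'inner_mark':.106}[n]) if r else '')
k=Rz(f[2])@[0,.112,0]+[f[0],f[1],0]; print(k)
S=8; r0,r1,c0,c1=160,235,235,335
a=cv2.resize(im[r0:r1,c0:c1],None,fx=S,fy=S,interpolation=cv2.INTER_CUBIC)
th=np.linspace(0,6.29,60)
for r,z,col in((.028,.084,(0,0,255)),(.028,.060,(0,255,0)),(.012,.106,(255,0,0))):
    X=np.c_[k[0]+r*np.cos(th),k[1]+r*np.sin(th),0*th+z]
    cv2.polylines(a,[np.round((pr(cp,X)-[c0,r0]+.5)*S).astype(int)],True,col,1)
cv2.imwrite('pics/w6o.png',a)
E
```

```text
[0.5483 0.0447 0.4006] [ 3.1415 -0.002  -3.0054] [ 0.268  -0.9839  0.2887] [ 0.0453 -0.1616 -0.0075] 0.07464433641603885 [ 0.0149  0.3037  1.5257 -0.0002  1.3142 -1.6921]
outer_grip [([202.6, 279.0], 0.71), ([190.3, 178.3], 0.66)] [0.5466 0.0432 0.072 ]
outer_rim [([176.2, 279.3], 0.8), ([208.4, 147.1], 0.32)] [0.5171 0.0394 0.084 ]
inner_mark [([200.8, 286.5], 0.9)] [0.5362 0.0488 0.106 ]
[0.5483 0.0444 0.    ]
```

View pics/w6o.png

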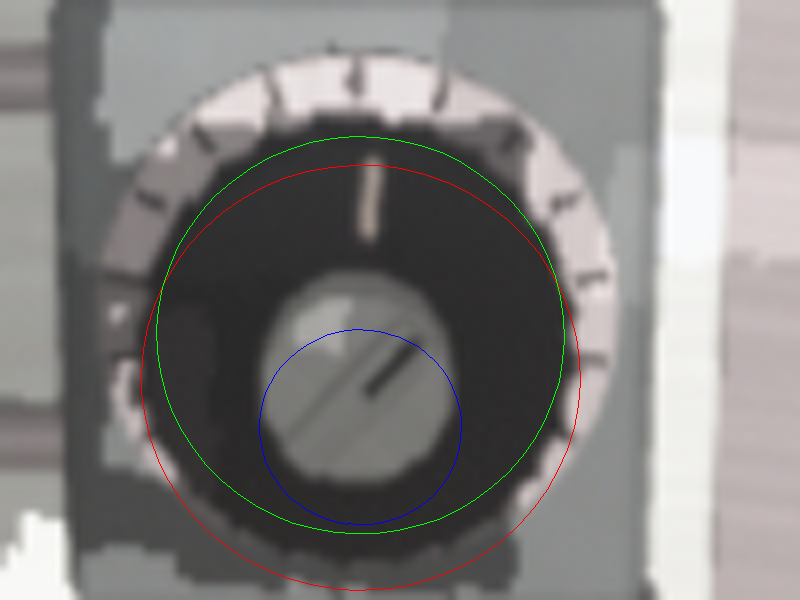

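```bash
python3 - <<'E'
from ov import *
f=[.5634,-.0666,.135]
print('inner centre wrist',ray('wrist',(160+385/8-.5,235+357/8-.5),.106))
k=Rz(f[2])@[0,.112,0]+[f[0],f[1],0]
th=np.linspace(0,6.29,60)
outs=[]
for c,fn,(r0,r1,c0,c1) in(('top','top0.png',(195,240,220,270)),('scene','scene0.png',(197,242,290,340)),('wrist','w6.png',(110,260,170,370))):
    S=400/(c1-c0)
    a=cv2.resize(cv2.imread('pics/'+fn)[r0:r1,c0:c1],None,fx=S,fy=S,interpolation=cv2.INTER_CUBIC); cp=P(c)
    D=lambda X,col: cv2.polylines(a,[np.round((pr(cp,X)-[c0,r0]+.5)*S).astype(int)],True,col,1)
    if c!='wrist':
      for r,z,col in((.028,.084,(0,0,255)),(.012,.106,(255,0,0))):
        D(np.c_[k[0]+r*np.cos(th),k[1]+r*np.sin(th),0*th+z],col)
    D(np.array([[sx*.045,.112+sy*.042,.057] for sx,sy in((-1,-1),(1,-1),(1,1),(-1,1))])@Rz(f[2]).T+[f[0],f[1],0],(0,255,0))
    D(np.array([[sx*.07,sy*.17,.012] for sx,sy in((-1,-1),(1,-1),(1,1),(-1,1))])@Rz(f[2]).T+[f[0],f[1],0],(0,255,0))
    outs.append(cv2.resize(a,(400,int(a.shape[0]*400/a.shape[1]))))
h=max(o.shape[0] for o in outs)
cv2.imwrite('pics/kn.png',np.vstack([np.hstack(outs[:2]),np.hstack([outs[2],np.zeros_like(outs[2])])])[:600])
E
```

```text
inner centre wrist [0.5437 0.0428 0.106 ]
```

View pics/kn.png

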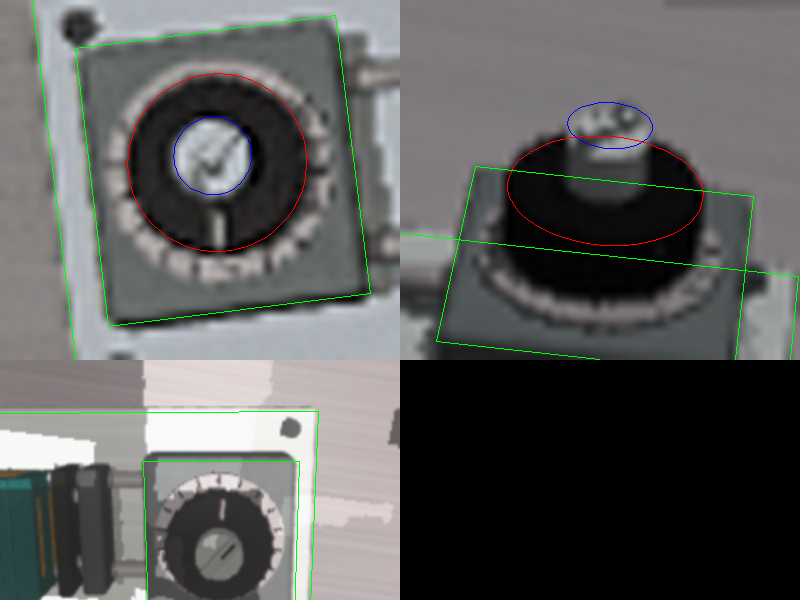

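```bash
python3 - <<'E'
from ov import *
f=[.5634,-.0666,.135]
o=sensors.get_obs(); print(o['time_s'],o['ee_pos'],o['eef_rot'])
cp=P('wrist'); im=vision.camera('wrist'); cv2.imwrite('pics/w7.png',im); 
o=sensors.get_obs(); print(o['ee_pos'],o['eef_rot'])
k=Rz(f[2])@[0,.112,0]+[f[0],f[1],0]
th=np.linspace(0,6.29,60)
r0,r1,c0,c1=110,260,180,380; S=4
a=cv2.resize(im[r0:r1,c0:c1],None,fx=S,fy=S,interpolation=cv2.INTER_CUBIC)
D=lambda X,col: cv2.polylines(a,[np.round((pr(cp,X)-[c0,r0]+.5)*S).astype(int)],True,col,1)
for r,z,col in((.028,.084,(0,0,255)),(.012,.106,(255,0,0))):
        D(np.c_[k[0]+r*np.cos(th),k[1]+r*np.sin(th),0*th+z],col)
D(np.array([[sx*.045,.112+sy*.042,.057] for sx,sy in((-1,-1),(1,-1),(1,1),(-1,1))])@Rz(f[2]).T+[f[0],f[1],0],(0,255,0))
D(np.array([[sx*.07,sy*.17,.012] for sx,sy in((-1,-1),(1,-1),(1,1),(-1,1))])@Rz(f[2]).T+[f[0],f[1],0],(0,255,0))
cv2.imwrite('pics/kn2.png',a)
E
```

```text
9.6 [0.5485 0.0435 0.4014] [ 3.1416 -0.0008 -3.008 ]
[0.5484 0.0436 0.4015] [ 3.1416 -0.0005 -3.0079]
```

View pics/kn2.png

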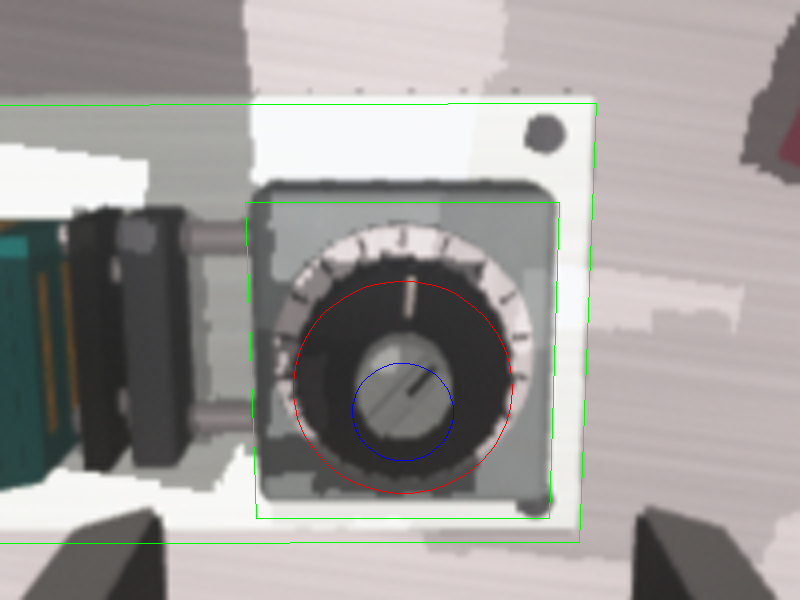

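Call:
arm_command:
  plan: [-0.6,0,0.002,0,-0.75,-0.6,0,0.002,0,-0.75,-0.6,0,0.002,0,-0.75,-0.6,0,0.002,0,-0.75,-0.6,0,0.002,0,-0.75,-0.6,0,0.002,0,-0.75,-0.6,0,0.002,0,-0.75,-0.6,0,0.002,0,-0.75,-0.6,0,0.002,0,-0.75,-0.6,0,0.002,0,-0.75,-0.6,0,0.002,0,-0.75,-0.6,0,0.002,0,-0.75,-0.6,0,0.002,0,-0.75,-0.6,0,0.002,0,-0.75,-0.6,0,0.002,0,-0.75]

```text
time_s: 11.15
ee_pos: [0.5483, 0.0452, 0.4018]
eef_rot: [-3.142, -0.0, 1.707]
force: [0.0, -0.2, -0.6]
grip_width: 0.0752
```

```bash
cat > kv.py <<'E'
from ov import *
f=[.5634,-.0666,.135]
def kview(fn):
    cp=P('wrist'); im=vision.camera('wrist'); cv2.imwrite('pics/'+fn+'.png',im)
    o=sensors.get_obs(); print(o['time_s'],o['ee_pos'],o['eef_rot'])
    np.savez(fn+'.npz',K=cp[0],R=cp[1],t=cp[2],e=o['ee_pos'],r=o['eef_rot'])
    k=Rz(f[2])@[0,.112,0]+[f[0],f[1],0]
    th=np.linspace(0,6.29,60)
    r0,r1,c0,c1=110,260,180,380; S=4
    a=cv2.resize(im[r0:r1,c0:c1],None,fx=S,fy=S,interpolation=cv2.INTER_CUBIC)
    D=lambda X,col: cv2.polylines(a,[np.round((pr(cp,X)-[c0,r0]+.5)*S).astype(int)],True,col,1)
    for r,z,col in((.028,.084,(0,0,255)),(.012,.106,(255,0,0))):
        D(np.c_[k[0]+r*np.cos(th),k[1]+r*np.sin(th),0*th+z],col)
    D(np.array([[sx*.045,.112+sy*.042,.057] for sx,sy in((-1,-1),(1,-1),(1,1),(-1,1))])@Rz(f[2]).T+[f[0],f[1],0],(0,255,0))
    D(np.array([[sx*.07,sy*.17,.012] for sx,sy in((-1,-1),(1,-1),(1,1),(-1,1))])@Rz(f[2]).T+[f[0],f[1],0],(0,255,0))
    cv2.imwrite('pics/'+fn+'o.png',a)
E
python3 -c "
from kv import *
kview('k90')"
```

```text
11.2 [0.5483 0.0452 0.4018] [-3.1416 -0.      1.7066]
```

View pics/k90o.png

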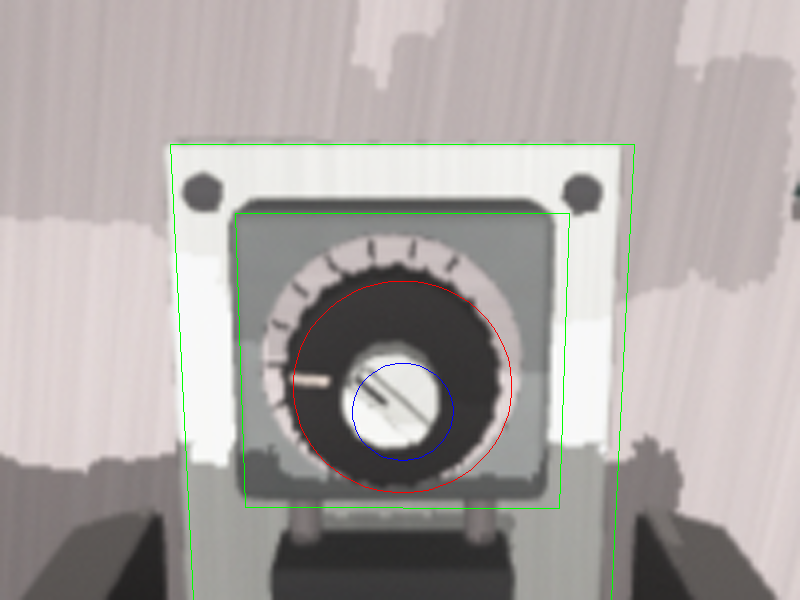

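Call:
arm_command:
  plan: [-0.6,-0.006,-0.001,-0.1,0,-0.6,-0.006,-0.001,-0.2,0,-0.6,-0.006,-0.001,-0.28,0,-0.6,-0.006,-0.001,-0.32,0,-0.6,-0.006,-0.001,-0.34,0,-0.6,-0.006,-0.001,-0.352,0,-0.6,-0.006,-0.001,-0.352,0,-0.6,-0.006,-0.001,-0.352,0]
  newtons: 5

```text
time_s: 12.0
ee_pos: [0.5461, 0.0449, 0.262]
eef_rot: [3.14, 0.0, 1.706]
force: [0.2, 0.9, -0.2]
grip_width: 0.0753
```

Call:
arm_command:
  plan: [1,0,0,0,0,1,0,0,0,0,1,0,0,0,0,1,0,0,0,0,1,0,0,0,0]
  newtons: 5

```text
time_s: 12.5
ee_pos: [0.546, 0.0449, 0.2614]
eef_rot: [3.141, 0.0, 1.706]
force: [1.5, -0.1, 3.2]
grip_width: 0.056
```

```bash
python3 - <<'E'
from ov import *
o=sensors.get_obs(); print(o)
snap('wrist','w8.png')
a=snap('scene','s8.png'); cv2.imwrite('pics/s8c.png',cv2.resize(a[150:280,180:380],(800,520)))
E
```

```text
{'time_s': 12.5, 'qpos': array([ 0.0152,  0.4559,  1.6661,  0.    ,  1.0186, -0.1199]), 'joint_vel': array([ 0.0005, -0.    ,  0.0013,  0.0007, -0.    ,  0.0011]), 'tau': array([ -0.1422, -54.7942, -28.1292,  -0.0101,   0.3801,   0.0029]), 'ee_pos': array([0.546 , 0.0449, 0.2614]), 'eef_rot': array([3.1406, 0.0001, 1.7058]), 'force': array([ 1.4687, -0.1185,  3.1627]), 'moment': array([-0.0148, -0.3384,  0.0129]), 'grip_width': 0.05600783092800369}
```

View pics/w8.png

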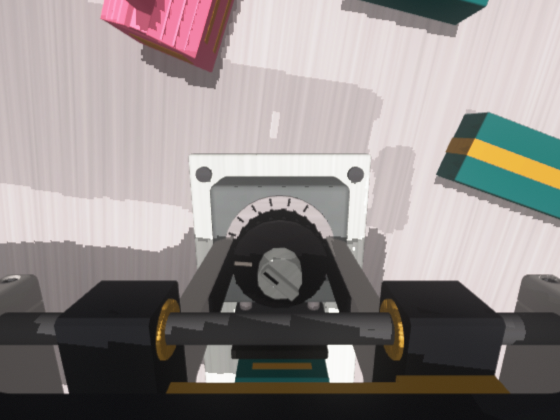

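View pics/s8c.png

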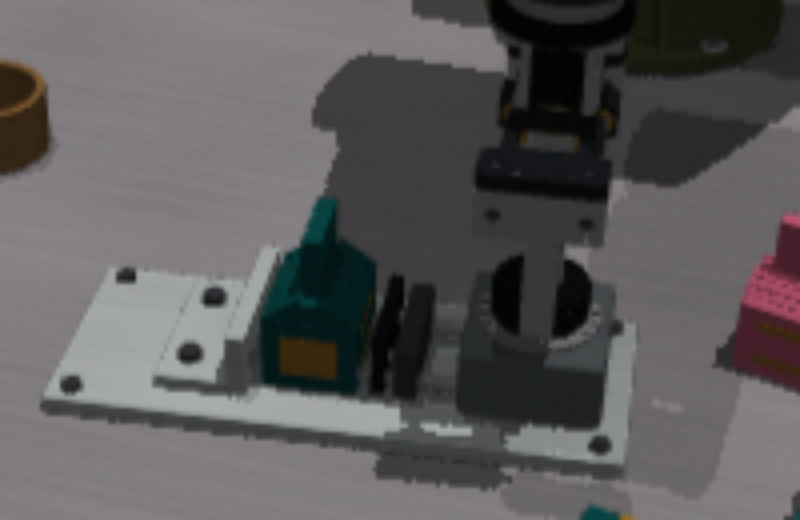

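Call:
arm_command:
  plan: [1,0,0,0,0,1,0,0,0,0,1,0,0,0,-0.02,1,0,0,0,-0.05,1,0,0,0,-0.08,1,0,0,0,-0.11,1,0,0,0,-0.14,1,0,0,0,-0.17,1,0,0,0,-0.2,1,0,0,0,-0.22,1,0,0,0,-0.24,1,0,0,0,-0.24]
  newtons: 38

```text
time_s: 13.8
ee_pos: [0.5462, 0.0449, 0.2614]
eef_rot: [3.14, -0.001, 1.203]
force: [4.9, 0.4, 3.2]
grip_width: 0.0552
```

```bash
cat > st.py <<'E'
from ov import *
import sys
o=sensors.get_obs(); print(o['time_s'],o['ee_pos'],o['eef_rot'],'F',o['force'],'M',o['moment'],o['grip_width'],'q6',o['qpos'][5])
if len(sys.argv)>1:
    a=vision.camera('wrist'); b=vision.camera('scene'); 
    cv2.imwrite('pics/'+sys.argv[1],np.hstack([cv2.resize(a[150:400,150:410],(400,384)),cv2.resize(b[190:280,200:340],(400,257)) if 0 else cv2.resize(b[165:285,200:325],(400,384))]))
E
python3 st.py t1.png
```

```text
13.8 [0.5462 0.0449 0.2614] [ 3.14   -0.0005  1.2026] F [4.8534 0.4066 3.2174] M [ 0.017  -1.0003 -0.0945] 0.05524878082716012 q6 0.38341417599800726
```

View pics/t1.png

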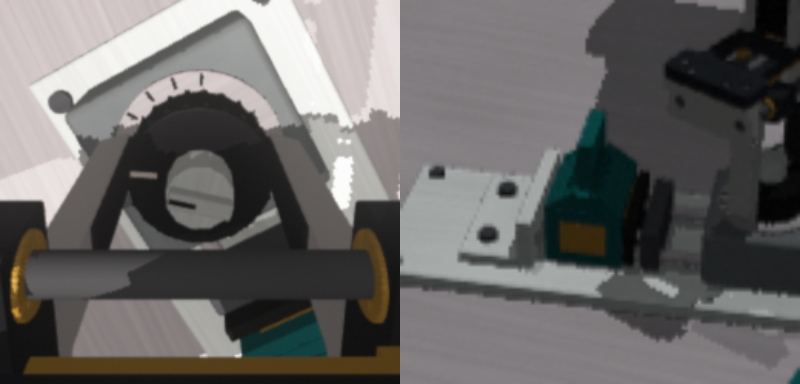

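Call:
arm_command:
  plan: [1,0,0,0,-0.012,1,0,0,0,-0.024,1,0,0,0,-0.036,1,0,0,0,-0.048,1,0,0,0,-0.06]

```text
time_s: 14.4
ee_pos: [0.5462, 0.0449, 0.2614]
eef_rot: [3.14, -0.001, 1.078]
force: [5.3, 0.5, 4.4]
grip_width: 0.0553
```

```bash
python3 st.py
```

```text
14.4 [0.5462 0.0449 0.2614] [ 3.1399 -0.0007  1.0781] F [5.2995 0.4861 4.3965] M [-0.0248 -1.207   0.3573] 0.05525029520631861 q6 0.5080122660208787
```

Call:
arm_command:
  plan: [1,0,0,0,-0.012,1,0,0,0,-0.024,1,0,0,0,-0.036,1,0,0,0,-0.048,1,0,0,0,-0.06]

```text
time_s: 14.9
ee_pos: [0.5462, 0.0448, 0.2614]
eef_rot: [3.14, -0.001, 0.952]
force: [6.4, -0.9, 2.9]
grip_width: 0.055
```

```bash
python3 st.py t2.png
```

```text
14.9 [0.5462 0.0448 0.2614] [ 3.1398 -0.001   0.9523] F [ 6.364 -0.928  2.9  ] M [-0.0445 -1.1526  0.3609] 0.055039418574486736 q6 0.6337033353557899
```

View pics/t2.png

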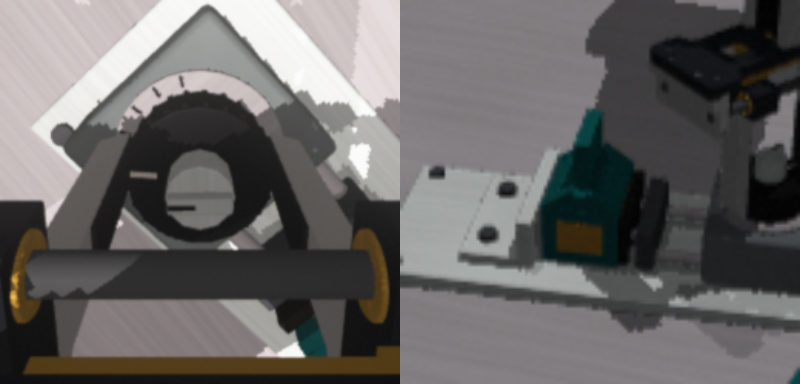

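Call:
arm_command:
  plan: [1,0,0,0,-0.01,1,0,0,0,-0.02,1,0,0,0,-0.03,1,0,0,0,-0.04,1,0,0,0,-0.05]

```text
time_s: 15.5
ee_pos: [0.5462, 0.0448, 0.2614]
eef_rot: [3.14, -0.001, 0.848]
force: [6.6, -0.6, 2.7]
grip_width: 0.0552
```

```bash
python3 st.py
```

```text
15.5 [0.5462 0.0448 0.2614] [ 3.1398 -0.0012  0.8479] F [ 6.5951 -0.6419  2.7082] M [-0.2132 -1.2158  0.4029] 0.05516577978513232 q6 0.7381894393304312
```

Call:
arm_command:
  plan: [1,0,0,0,-0.01,1,0,0,0,-0.02,1,0,0,0,-0.03,1,0,0,0,-0.04]

```text
time_s: 15.9
ee_pos: [0.5463, 0.0448, 0.2614]
eef_rot: [3.14, -0.001, 0.764]
force: [7.7, -0.7, 2.6]
grip_width: 0.0553
```

```bash
python3 st.py t3.png
```

```text
15.9 [0.5463 0.0448 0.2614] [ 3.1398 -0.0013  0.7641] F [ 7.7379 -0.7291  2.6317] M [-0.227  -1.3013  0.352 ] 0.05527326277937694 q6 0.8219948533208755
```

View pics/t3.png

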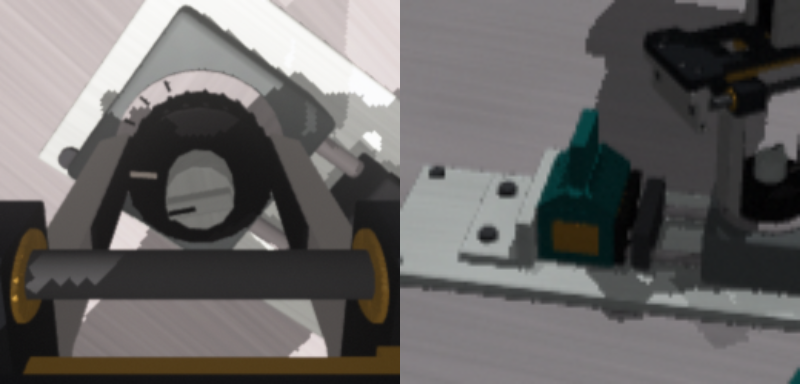

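Call:
arm_command:
  plan: [1,0,0,0,-0.01,1,0,0,0,-0.02,1,0,0,0,-0.03]

```text
time_s: 16.3
ee_pos: [0.5463, 0.0448, 0.2614]
eef_rot: [3.14, -0.001, 0.701]
force: [6.7, -1.1, 1.6]
grip_width: 0.0555
```

```bash
python3 st.py
```

```text
16.3 [0.5463 0.0448 0.2614] [ 3.1399 -0.0014  0.7012] F [ 6.6886 -1.0894  1.6048] M [-0.2454 -1.2999  0.4019] 0.05553256245306728 q6 0.8848415494158227
```

Call:
arm_command:
  plan: [1,0,0,0,-0.01,1,0,0,0,-0.02,1,0,0,0,-0.03]

```text
time_s: 16.6
ee_pos: [0.5463, 0.0448, 0.2615]
eef_rot: [3.14, -0.002, 0.638]
force: [7.1, -1.2, 3.7]
grip_width: 0.0552
```

```bash
python3 st.py t4.png
```

```text
16.6 [0.5463 0.0448 0.2615] [ 3.1399 -0.0016  0.6384] F [ 7.1284 -1.1627  3.7499] M [-0.2501 -1.3374  0.3744] 0.055159697591145904 q6 0.9476036337484222
```

View pics/t4.png

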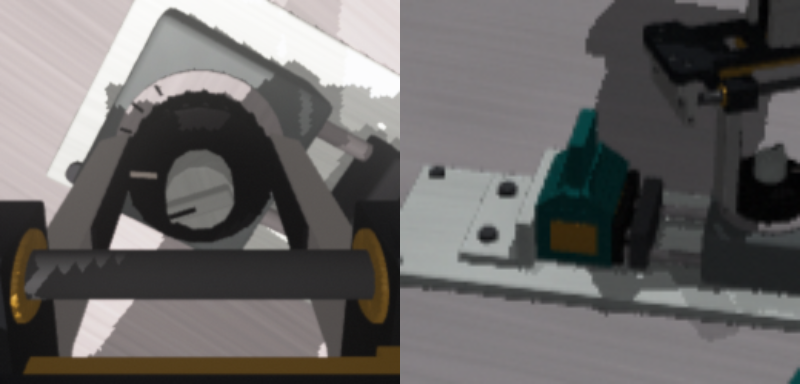

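Call:
arm_command:
  plan: [1,0,0,0,-0.01,1,0,0,0,-0.02,1,0,0,0,-0.03]

```text
time_s: 17.0
ee_pos: [0.5463, 0.0447, 0.2614]
eef_rot: [3.14, -0.002, 0.576]
force: [7.4, -1.2, 2.5]
grip_width: 0.055
```

```bash
python3 st.py
```

```text
17.0 [0.5463 0.0447 0.2614] [ 3.1399 -0.0018  0.5756] F [ 7.4168 -1.2314  2.482 ] M [-0.2685 -1.3589  0.4619] 0.05498289319546074 q6 1.0104297296166769
```

Call:
arm_command:
  plan: [1,0,0,0,-0.01,1,0,0,0,-0.02,1,0,0,0,-0.03]

```text
time_s: 17.3
ee_pos: [0.5463, 0.0447, 0.2614]
eef_rot: [3.14, -0.002, 0.513]
force: [7.3, -2.5, 2.8]
grip_width: 0.0551
```

```bash
python3 st.py t5.png
```

```text
17.3 [0.5463 0.0447 0.2614] [ 3.1399 -0.0018  0.5129] F [ 7.3257 -2.5489  2.7577] M [-0.2936 -1.3833  0.5286] 0.055076717164560314 q6 1.0731867315000347
```

View pics/t5.png

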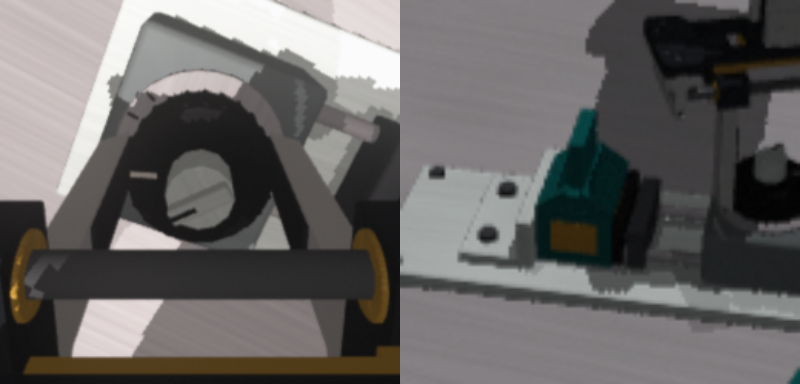

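Call:
arm_command:
  plan: [1,0,0,0,0,1,0,0,0,0,1,0,0,0,0]

```text
time_s: 17.7
ee_pos: [0.5463, 0.0447, 0.2614]
eef_rot: [3.14, -0.002, 0.513]
force: [6.9, -1.7, 2.3]
grip_width: 0.0556
```

```bash
python3 st.py
```

```text
17.7 [0.5463 0.0447 0.2614] [ 3.14   -0.0019  0.5133] F [ 6.9287 -1.6546  2.258 ] M [-0.2678 -1.3406  0.2331] 0.05561189053365253 q6 1.0726181470522043
```

Call:
arm_command:
  plan: [0.1,0,0,0,0,-0.2,0,0,0,0,-0.6,0,0,0,0,-0.6,0,0,0,0,-0.6,0,0,0,0,-0.6,0,0,0.02,0,-0.6,0,0,0.08,0,-0.6,0,0,0.18,0,-0.6,0,0,0.3,0,-0.6,0,0,0.35,0,-0.6,0,0,0.35,0,-0.6,0,0,0.35,0,-0.6,0,0,0.35,0]

```text
time_s: 19.0
ee_pos: [0.5457, 0.0449, 0.3997]
eef_rot: [-3.14, 0.002, 0.512]
force: [0.2, 0.1, -0.0]
grip_width: 0.0753
```

```bash
cat > fin.py <<'E'
from ov import *
import sys
t=sys.argv[1]
o=sensors.get_obs(); print(o['time_s'],o['ee_pos'],o['eef_rot'],o['force'],o['grip_width'])
for c,roi in(('wrist',None),('scene',(165,285,190,350)),('top',(170,260,215,365))):
    a=vision.camera(c)
    if c=='wrist':
        for n,z in(('inner_mark',.106),('outer_rim',.084)):
            r=vision.pinpoint(n,'wrist'); print(n,[(np.round(x['at'],1).tolist(),round(x['confidence'],2),ray('wrist',x['at'],z)) for x in r[:2]])
    if roi: a=cv2.resize(a[roi[0]:roi[1],roi[2]:roi[3]],(800,int(800*(roi[1]-roi[0])/(roi[3]-roi[2]))),interpolation=cv2.INTER_CUBIC)
    cv2.imwrite(f'pics/{t}_{c}.png',a)
E
python3 fin.py fa
```

```text
19.0 [0.5457 0.0449 0.3997] [-3.1405  0.0021  0.5121] [ 0.2046  0.1076 -0.0423] 0.07528378683591039
inner_mark [([216.8, 271.0], 0.72, array([0.5364, 0.0496, 0.106 ]))]
outer_rim [([202.4, 250.4], 0.82, array([0.5337, 0.0726, 0.084 ]))]
```

View pics/fa_wrist.png

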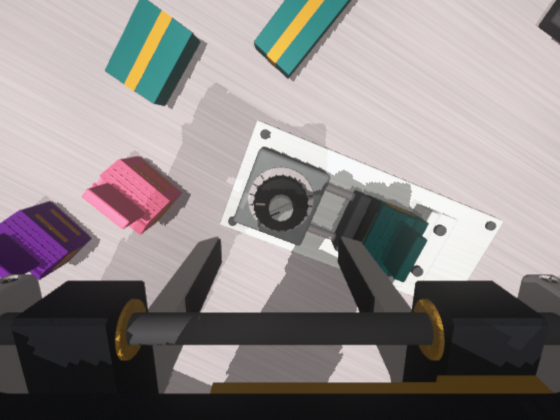

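View pics/fa_scene.png

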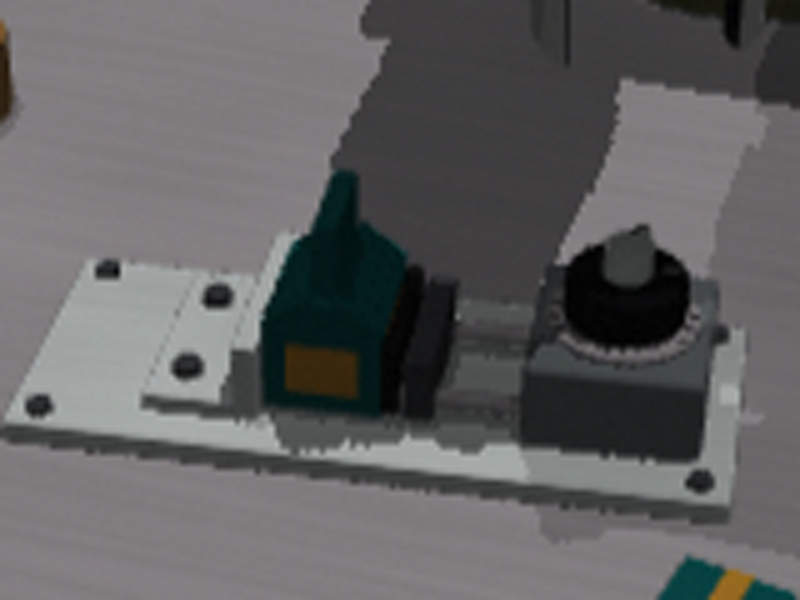

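```bash
python3 - <<'E'
import cv2,numpy as np
a=cv2.imread('pics/top0.png')[170:260,215:365]; a=cv2.resize(a,(800,480),interpolation=cv2.INTER_CUBIC)
b=cv2.imread('pics/fa_top.png'); print(b.shape)
c=np.vstack([a[100:340],b[100:340]]); cv2.imwrite('pics/cmp.png',c)
E
```

```text
(480, 800, 3)
```

View pics/cmp.png

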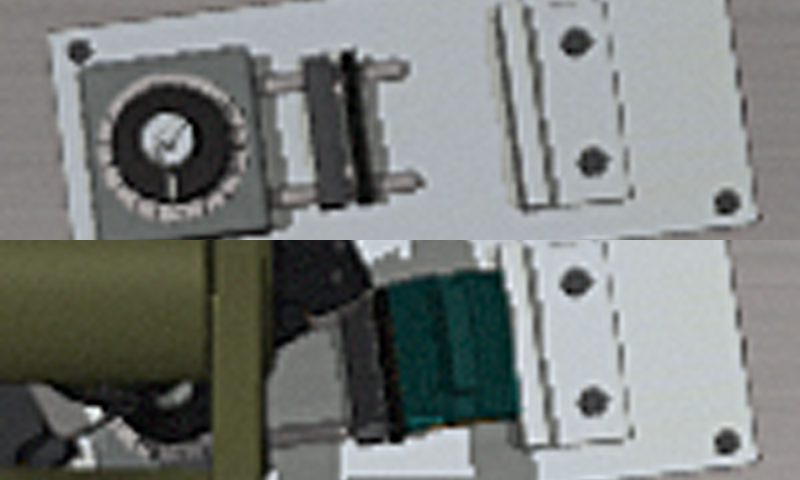

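```bash
python3 - <<'E'
from ov import *
b=vision.camera('scene'); cv2.imwrite('pics/scene1.png',b)
a=cv2.imread('pics/scene0.png')
f=lambda i,c0:cv2.resize(i[205:265,c0:c0+50],(400,480),interpolation=cv2.INTER_CUBIC)
cv2.imwrite('pics/cmp2.png',np.hstack([f(a,255),f(b,245)]))
print(sensors.get_obs()['time_s'])
E
```

```text
19.3
```

View pics/cmp2.png

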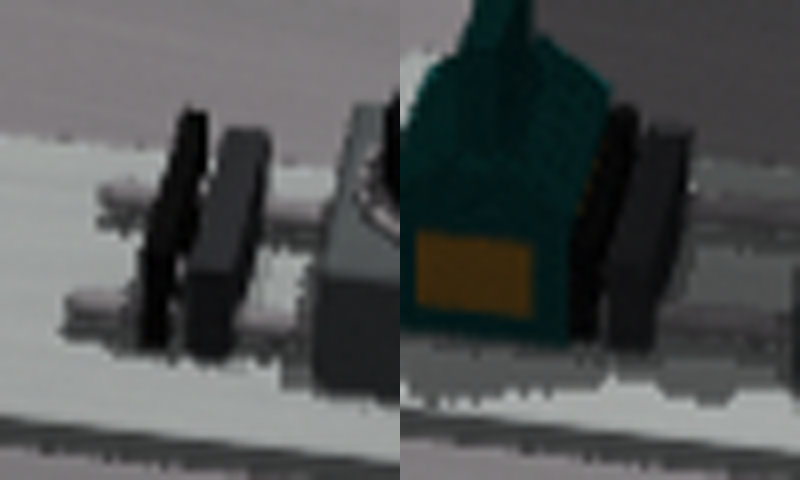

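```bash
python3 -c "
from station import job,sensors
print(job.hand_in()); o=sensors.get_obs(); print(o['time_s'],o['force'])"
```

```text
the job is handed in; nothing more can be done
None
the job is handed in; nothing more can be done
```

I stood the teal gable carton on the plate between jaw and fence, then turned only the outer knob, in one grasp, about 1.19 rad clockwise. I then released the knob, raised the arm clear and handed the job in at about 19.3 s. `hand_in` reported no verdict.

**Clamping force:** about 8–12 N by my estimate, inside the 5–20 N band.
- Moment while turning rose from about 0.36–0.40 to 0.53 N m. By the stated 0.015 N m per newton that is about 12 N.
- Pad-to-carriage spacing in the scene camera closed by about 2–2.5 mm, which is 8–10 N.

**Final pictures:** they show the carton upright and square against the fence, and the tool touches nothing. The inner mark measured (0.536, 0.049) m both before and after, within 1 mm.

**Checks that disagreed or were weak:**
- **Knob position:** the wrist camera placed the knob 3–5 mm off from the top and scene cameras. I resolved this with a second wrist view turned 90°.
- **Paused moment:** the moment while paused (0.23 N m, against −0.09 N m earlier) would imply more like 20 N. I judged it unreliable because friction shifts it in a pause.
- **Top view:** a rough reading of pad spacing there suggested about 5 mm (20 N), but the carton partly hides the pad in that view.

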